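# Shim the rocking crankcase foot

### The arm

A 6-joint arm with a two-finger parallel gripper is mounted at the origin on the work surface. World frame = base frame: x ahead of the robot, y to its left, z up, the work surface at z = 0. Lengths are in m, angles in rad, forces in N, time in s.
With the tool pointing down it reaches from about 0.3 to 0.875 m from the base axis. Payload 4.2 kg.
Tool frame: the origin (TCP) lies between the finger pads; the fingertips stand 14 mm ahead of it and the grasp point (between the pads) lies 5 mm behind it; z points along the fingers, y is the line along which they close (so a half turn about z gives the same grasp; the last joint's range is limited). The gripper opens to 85 mm and grips with 20 to 120 N. Pads are 22 mm wide; open, the fingers measure 114 mm over their backs; the gripper's body (76 mm by 85 mm) begins 54 mm behind the grasp point. The pads swing forward as they close: fully open they stand 13 mm farther back than shut.
Start: joints at [1.166, 0.32, 1.565, -0, 1.257, -0.02], TCP at [0.216, 0.533, 0.245] pointing down, gripper open.
Joint ranges: [-3.11, 3.11], [-0.84, 2.01], [0.21, 2.61], [-1.34, 4.49], [0.05, 2.63], [-2.56, 2.56]. Speed limits (rad/s): [2.57, 2.57, 3.14, 3.14, 3.14, 3.14].

### API

Orientations are given as a unit quaternion [x, y, z, w].
In Python, from rig import manip gives the robot as it stands. The module is installed in compiled form; this text tells all that it offers.
- The arm moves only by the shell command python3 -m creep 'ROWS' [FORCE]. ROWS is JSON, a list that holds one entry, the list of rows, each a list of 5 numbers: the shift along the tool's x, y, z in units of 80 mm (1.0 is 80 mm), then the turn about the tool's z in units of pi/4 rad (1.0 is pi/4 rad), then the closure, from 0 (fully open) to 1 (shut). In form: [[[tx, ty, tz, twist, gripper], ...]]. A call has 1 to 20 rows; each row is the pose to reach, as a shift and turn from the pose commanded when the call began, along the tool's axes at that moment; what a row does not reach only later rows make up. A row lasts 1/8 s, in which the tool goes at most 62.5 mm and 10.7 degrees, less where a joint would pass 70% of its speed; a pose out of reach is approached as far as the arm can. A call with a number of a shift or a turn outside -1 to 1 is refused whole. A call with a gripper value outside its range is refused whole. The fingers move at their own pace and stop on an object; FORCE is the grip in N (left out, the last holds). Time passes only in rows, so rows that repeat a pose let the fingers close. It gives the time, the measured TCP pose, the force, the opening and the grip force at its end, in the units of the state.
- manip.observe(): the state, without advancing time (a new reading comes with each control period).
- manip.snapshot(name): name is "scene" or "top" or "wrist"; returns (picture, depth): 420x560x3 uint8, blue, green, red; 420x560 float32, m along the optical axis (not along the pixel's ray), 0 where there is no reading.
- manip.get_calibration(name): a dict with "fx", "fy", "cx", "cy" (pixels), "camera_from_world" (4x4, takes a point from world to camera coordinates). Camera axes: x right, y down, z forward; pixel columns grow to the right and rows downward; lengths in m; the calibration is good to about 2 mm. A picture is of the moment at which its call begins: read the wrist's pose just before it. get_calibration takes no time and is no camera call; for the wrist camera it gives the pose at the moment of the call.
- manip.finish_job(): hands the job in; it is judged then, once.
The state is a dict: "time_s": time; "joint_positions": joint angles; "joint_velocities": joint speeds; "tau": joint torques, N m; "tcp_pos": TCP position; "orientation": TCP orientation; "contact_force": force on the tool from outside, world axes, zero at the start; "wrist_torque": the same for the moment, N m; "grip_width": opening from 0.0 (shut) to 1.0 (fully open); "grip_force": force on a finger pad.
Only numpy, scipy, OpenCV 4.12 (cv2) and the standard library are available. Lean on these libraries where they do the work, as an engineer would, in place of code of your own. Each camera call takes 0.05 s, during which the arm holds its last target. There are 200 camera calls.

### The job

The crankcase half on the wooden block rocks because its front foot hangs clear of the bench: slide the steel shims flat under that foot one by one, adding another on top only while the foot still sinks when you press on the pad above it, until it no longer rocks, and use no more than that takes. Then prove it: with the fingertips lean on the pad with about 15 N for a moment (never more than 30 N), see that it stays put, and let go. Do not shove the case off its place, and leave the other things on the bench alone.

Things in the scene. Friction and masses are not known exactly. Their poses are not given: they have to be found in the camera images.
- case: aluminium crankcase half, 1.6 kg, loose on the wooden block. Origin on its flat underside over the block's middle, z up; its lug and front foot stick out to its -x. Tub x -80..65, y +-65, 56 mm high; lug 28 mm wide, to x -129. A push of 3 to 5 N on the lug tips it over the block's front edge until the foot meets what is below; too high a stack lifts the front with about 5 N on the shims
- case_pad (a point): centre of the top face of the small round pad (24 mm across) on the lug, straight above the foot, 46.5 mm above the foot's bottom: the place to press down on. Axes as case
- case_foot (a point): centre of the bottom of the foot, a round post 20 mm across with a 4 mm bevelled lower edge. At the start its bottom is 4 to 12 mm above the bench (z = 0). Axes as case
- block: fixed wooden block under the case, 60 mm (x) by 190 mm (y), its front face 85 mm behind the foot's axis. Its top is 45 mm above this origin, which lies under its centre, at or up to 8 mm below the bench top. Undisturbed, the foot's bottom is 33.5 mm below the block's top
- mallet_grip (a point): soft-faced hammer lying flat, about 300 mm long, green; point on its handle
- driver_grip (a point): screwdriver lying flat, about 200 mm; point on its handle
- wrench_grip (a point): spanner lying flat, about 200 mm; point on its shaft
- gear: toothed steel gear lying flat, 74 mm across, 22 mm high at its hub; origin under its centre
- bearing: steel bearing ring lying flat, 52 mm across, 15 mm high; origin under its centre
- shim1_center (a point): flat steel shim, loose on the bench, 110 mm long (its x), 40 mm wide (its y), 6 mm thick, both ends alike: the last 25 mm of each taper on the upper side to 2 mm thick, so that either end can be pushed under the foot. 0.16 kg. Point at its centre, 3 mm above its underside
- shim2_center (a point): flat steel shim, loose on the bench, 110 mm long (its x), 40 mm wide (its y), 6 mm thick, both ends alike: the last 25 mm of each taper on the upper side to 2 mm thick, so that either end can be pushed under the foot. 0.16 kg. Point at its centre, 3 mm above its underside
- shim3_center (a point): flat steel shim, loose on the bench, 110 mm long (its x), 40 mm wide (its y), 6 mm thick, both ends alike: the last 25 mm of each taper on the upper side to 2 mm thick, so that either end can be pushed under the foot. 0.16 kg. Point at its centre, 3 mm above its underside
Not all that is in view belongs to the job. Leave any black, purple or red look-alike of the part that bears shim2_center alone.

How it is judged:
On the way, in this order (a step that is already met when the one before it is completed fails the run):
1. a shim lies under the foot (((x of case_foot in the frame of shim1_center between -0.03 and 0.03 m and y of case_foot in the frame of shim1_center between -0.016 and 0.016 m and height (world z) of shim1_center below 0.014 m) or (x of case_foot in the frame of shim2_center between -0.03 and 0.03 m and y of case_foot in the frame of shim2_center between -0.016 and 0.016 m and height (world z) of shim2_center below 0.014 m) or (x of case_foot in the frame of shim3_center between -0.03 and 0.03 m and y of case_foot in the frame of shim3_center between -0.016 and 0.016 m and height (world z) of shim3_center below 0.014 m))), for 0.2 s.
2. with a shim under the foot, the fingers press on the case with more than 8 N and the foot stays within 2 mm of its undisturbed height (((x of case_foot in the frame of shim1_center between -0.03 and 0.03 m and y of case_foot in the frame of shim1_center between -0.016 and 0.016 m and height (world z) of shim1_center below 0.014 m) or (x of case_foot in the frame of shim2_center between -0.03 and 0.03 m and y of case_foot in the frame of shim2_center between -0.016 and 0.016 m and height (world z) of shim2_center below 0.014 m) or (x of case_foot in the frame of shim3_center between -0.03 and 0.03 m and y of case_foot in the frame of shim3_center between -0.016 and 0.016 m and height (world z) of shim3_center below 0.014 m)) and contact force between the fingers and case above 8 N and z of case_foot in the frame of block above 0.0095 m), for 0.2 s.
At the end, for the whole second after the job is handed in: One shim under the foot and its bottom below 7.5 mm, or two stacked under it and below 13.5 mm (foot within 30 mm along and 16 mm across of each shim's centre); foot at most 1.5 mm below and 6.4 mm above its undisturbed height relative to the block; case and shims at rest (((x of case_foot in the frame of shim1_center between -0.03 and 0.03 m and y of case_foot in the frame of shim1_center between -0.016 and 0.016 m and height (world z) of shim1_center below 0.014 m and height (world z) of case_foot below 0.0075 m) or (x of case_foot in the frame of shim2_center between -0.03 and 0.03 m and y of case_foot in the frame of shim2_center between -0.016 and 0.016 m and height (world z) of shim2_center below 0.014 m and height (world z) of case_foot below 0.0075 m) or (x of case_foot in the frame of shim3_center between -0.03 and 0.03 m and y of case_foot in the frame of shim3_center between -0.016 and 0.016 m and height (world z) of shim3_center below 0.014 m and height (world z) of case_foot below 0.0075 m) or (x of case_foot in the frame of shim1_center between -0.03 and 0.03 m and y of case_foot in the frame of shim1_center between -0.016 and 0.016 m and height (world z) of each of shim1_center, shim2_center below 0.014 m and x of case_foot in the frame of shim2_center between -0.03 and 0.03 m and y of case_foot in the frame of shim2_center between -0.016 and 0.016 m and height (world z) of case_foot below 0.0135 m) or (x of case_foot in the frame of shim1_center between -0.03 and 0.03 m and y of case_foot in the frame of shim1_center between -0.016 and 0.016 m and height (world z) of each of shim1_center, shim3_center below 0.014 m and x of case_foot in the frame of shim3_center between -0.03 and 0.03 m and y of case_foot in the frame of shim3_center between -0.016 and 0.016 m and height (world z) of case_foot below 0.0135 m) or (x of case_foot in the frame of shim2_center between -0.03 and 0.03 m and y of case_foot in the frame of shim2_center between -0.016 and 0.016 m and height (world z) of each of shim2_center, shim3_center below 0.014 m and x of case_foot in the frame of shim3_center between -0.03 and 0.03 m and y of case_foot in the frame of shim3_center between -0.016 and 0.016 m and height (world z) of case_foot below 0.0135 m)) and z of case_foot in the frame of block between 0.01 and 0.0179 m and linear speed of each of case, shim1, shim2, shim3 below 0.01 m/s); the robot touches nothing.
It fails at once if another thing on the bench is displaced by more than 30 mm (distance of any of mallet_grip, driver_grip, wrench_grip, gear, bearing from where it was at the start of the episode above 0.03 m).
It fails at once if the case is shoved more than 20 mm from its place (distance of case from where it was at the start of the episode above 0.02 m).
It fails at once if the fingers press on the case with more than 35 N (contact force between the fingers and case above 35 N).
It also fails if it takes over 72 s, if anything falls off the work surface, if the arm or the gripper's body presses on something with over 40 N, if the wrist force passes 120 N, or if a joint passes its speed limit or range.

## Working session

There is one attempt and no reset: what is moved stays moved. The work goes in short steps, Python scripts to look and compute and a shell command to move; the robot and the scene stay as the last step left them, time stands still between calls to the robot, and variables do not carry over. Pictures are saved under pics/ and viewed, at most 10 in all, crops included, and the job is handed in when it is done.

```bash
mkdir -p pics; ls; python3 - <<'E'
from rig import manip
import cv2,numpy as np
s=manip.observe();print(s)
for n in("top","scene"):
    p,d=manip.snapshot(n);cv2.imwrite(f"pics/{n}0.png",p);np.save(f"{n}0.npy",d)
    c=manip.get_calibration(n);print(n,c)
E
```

```text
pics
{'time_s': 0.0, 'joint_positions': array([ 1.16604493e+00,  3.20272926e-01,  1.56570720e+00,  2.42237429e-05,
        1.25739804e+00, -1.99855982e-02]), 'joint_velocities': array([ 0.00016201,  0.00069165,  0.00070143,  0.00113888,  0.0014609 ,
       -0.00052579]), 'tau': array([ 4.15646928e-04, -4.15521777e+01, -2.34160191e+01,  2.11590242e-05,
        8.20238813e-03,  3.62664736e-06]), 'tcp_pos': array([0.21562258, 0.53253567, 0.2444822 ]), 'orientation': array([ 1.91201972e-01,  9.81550309e-01, -8.70269307e-04, -1.99430590e-04]), 'contact_force': array([-0.40216839,  0.58629125,  0.09046286]), 'wrist_torque': array([-0.03341847,  0.00019471,  0.02161695]), 'grip_force': 0.0, 'grip_width': 1.0020572037201767}
top {'fx': 455.4008491789495, 'fy': 455.4008491789495, 'cx': 278.20701666024917, 'cy': 215.80586595972176, 'camera_from_world': array([[-1.05973801e-03, -9.99997501e-01, -1.96866622e-03,
        -2.95616598e-02],
       [-9.91236596e-01,  1.31049941e-03, -1.32091992e-01,
         5.68164011e-01],
       [ 1.32094241e-01,  1.81143110e-03, -9.91235507e-01,
         1.17910909e+00],
       [ 0.00000000e+00,  0.00000000e+00,  0.00000000e+00,
         1.00000000e+00]])}
scene {'fx': 485.32716783045305, 'fy': 485.32716783045305, 'cx': 274.86035565069426, 'cy': 202.57051719654703, 'camera_from_world': array([[ 0.51363111,  0.85795704, -0.00963284, -0.28627917],
       [ 0.53704555, -0.33022702, -0.77622947, -0.23791611],
       [-0.66915256,  0.39352233, -0.63037689,  1.8892958 ],
       [ 0.        ,  0.        ,  0.        ,  1.        ]])}
```

View pics/top0.png

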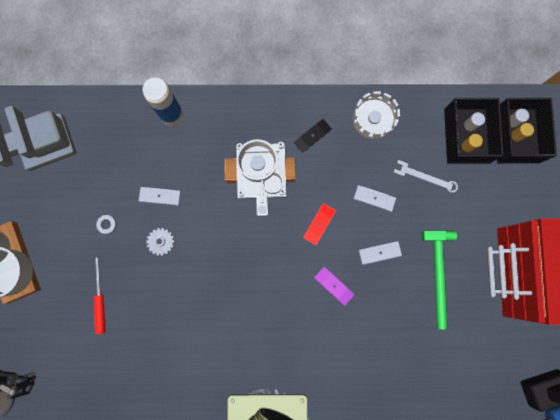

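View pics/scene0.png

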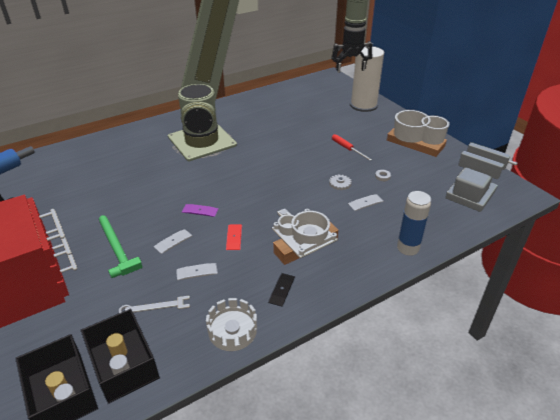

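Top view: the plain steel candidates are at (159,196), (375,198) and (380,252). Look-alikes to avoid are black (313,135), red (320,225) and purple (334,286). The case is at (260,170) with its pad at (262,209), the gear at (160,241) and the bearing at (106,224). I'll start with the left shim at (159,196), which is nearest the arm.

```bash
cat > h.py <<'E'
import numpy as np,cv2
from rig import manip
from scipy.spatial.transform import Rotation as R
def ray(c,uv,z):
    "pixel -> world at height z"
    M=c["camera_from_world"];d=M[:3,:3].T@[(uv[0]-c["cx"])/c["fx"],(uv[1]-c["cy"])/c["fy"],1];o=-M[:3,:3].T@M[:3,3]
    return o+d*(z-o[2])/d[2]
def proj(c,p):
    q=c["camera_from_world"][:3]@[*p,1];return np.array([c["fx"]*q[0]/q[2]+c["cx"],c["fy"]*q[1]/q[2]+c["cy"]])
def cloud(c,d):
    v,u=np.indices(d.shape);M=c["camera_from_world"]
    P=np.stack([(u-c["cx"])/c["fx"]*d,(v-c["cy"])/c["fy"]*d,d],-1)-M[:3,3]
    return P@M[:3,:3]
def go(p,yaw):
    "shift to TCP p, tool-x world heading yaw (mod pi), in creep units, tool axes now"
    s=manip.observe();T=R.from_quat(s["orientation"]).as_matrix()
    h=np.arctan2(T[1,0],T[0,0]);dy=(yaw-h+np.pi/2)%np.pi-np.pi/2
    print("tcp",s["tcp_pos"].round(4),"head",round(np.degrees(h),1),"shift",(T.T@(np.array(p)-s["tcp_pos"])/.08).round(3),"twist",round(-dy/(np.pi/4),3),"j6",s["joint_positions"][5].round(2),"t",round(s["time_s"],2))
E
python3 - <<'E'
from h import *
p=cv2.imread("pics/top0.png");d=np.load("top0.npy");c=manip.get_calibration("top")
m=((p.min(2)>110)).astype(np.uint8)
n,l,st,ce=cv2.connectedComponentsWithStats(m)
for i in range(1,n):
    if 250<st[i,4]<2500:
        pts=np.argwhere(l==i)[:,::-1]
        W=np.array([ray(c,q,.006)[:2] for q in pts],np.float32)
        r=cv2.minAreaRect(W);w,h=r[1];b=cv2.boxPoints(r);a=b[1]-b[0];e=b[2]-b[1];L=a if np.hypot(*a)>np.hypot(*e) else e
        print(ce[i].round(),st[i,4],"ctr",np.round(r[0],4),"size",np.round((w,h),3),"ax",np.degrees(np.arctan2(L[1],L[0])).round(1))
P=cloud(c,d)
# lug / pad / tub heights
for v in range(190,222,3): print(v,[tuple((P[v,u]*1000).round().astype(int)) for u in (256,262,268)])
cv2.imwrite("pics/crop0.png",np.hstack([cv2.resize(p[170:230,120:200],None,fx=5,fy=5,interpolation=2),cv2.resize(p[165:225,222:302],None,fx=5,fy=5,interpolation=2)]))
E
```

```text
[375. 116.] 1389 ctr [ 0.8559 -0.3038] size [0.127 0.122] ax 62.3
[ 14. 133.] 555 ctr [0.815  0.7216] size [0.144 0.046] ax 21.6
[ 42. 129.] 858 ctr [0.8198 0.6351] size [0.094 0.076] ax 21.1
[ 44. 157.] 369 ctr [0.7409 0.6153] size [0.041 0.143] ax -76.9
[425. 177.] 527 ctr [ 0.6803 -0.4398] size [0.182 0.04 ] ax 68.7
[374. 198.] 627 ctr [ 0.6225 -0.2954] size [0.113 0.044] ax 71.1
[159. 196.] 626 ctr [0.6294 0.2994] size [0.113 0.043] ax 84.2
[160. 241.] 569 ctr [0.5023 0.2932] size [0.074 0.074] ax 89.9
[380. 252.] 661 ctr [ 0.4719 -0.3058] size [0.043 0.113] ax -77.3
[505. 271.] 973 ctr [ 0.4221 -0.6524] size [0.11 0.15] ax -0.3
[  8. 272.] 714 ctr [0.4227 0.6958] size [0.134 0.051] ax 4.6
[266. 406.] 1639 ctr [ 0.0716 -0.0003] size [0.208 0.06 ] ax 90.0
190 [(np.int64(635), np.int64(29), np.int64(53)), (np.int64(636), np.int64(13), np.int64(51)), (np.int64(629), np.int64(-4), np.int64(86))]
193 [(np.int64(628), np.int64(29), np.int64(50)), (np.int64(624), np.int64(12), np.int64(70)), (np.int64(626), np.int64(-3), np.int64(57))]
196 [(np.int64(619), np.int64(29), np.int64(51)), (
[... 495 characters left out ...]
nt64(0))]
208 [(np.int64(595), np.int64(31), np.int64(-1)), (np.int64(586), np.int64(12), np.int64(56)), (np.int64(594), np.int64(-2), np.int64(4))]
211 [(np.int64(586), np.int64(31), np.int64(5)), (np.int64(579), np.int64(12), np.int64(55)), (np.int64(586), np.int64(-2), np.int64(1))]
214 [(np.int64(578), np.int64(31), np.int64(1)), (np.int64(571), np.int64(13), np.int64(53)), (np.int64(578), np.int64(-2), np.int64(3))]
217 [(np.int64(570), np.int64(31), np.int64(-1)), (np.int64(570), np.int64(14), np.int64(2)), (np.int64(569), np.int64(-2), np.int64(4))]
220 [(np.int64(562), np.int64(31), np.int64(-4)), (np.int64(561), np.int64(14), np.int64(1)), (np.int64(562), np.int64(-2), np.int64(0))]
```

View pics/crop0.png

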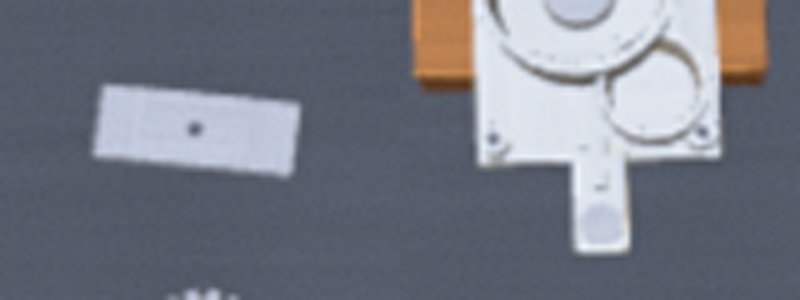

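The left crop shows a bare steel shim with taper lines at both ends, centre (0.629, 0.299), heading 84°, measured 113x43 mm, so the choice holds. The right crop shows the lug pointing to -x with its pad at about (0.582, 0.0125, 0.054), so the foot gap is about 8 mm. The case yaw is about +1.4°.

```bash
python3 -m creep '[[[-0.5,-0.09,0.2,0,0],[-1,-0.18,0.4,0,0]]]' 60
python3 -m creep '[[[-0.5,-0.09,0.2,0,0],[-1,-0.18,0.4,0,0]]]'
python3 -m creep '[[[-0.5,-0.09,0,0,0],[-1,-0.18,0,0,0]]]'
python3 -m creep '[[[-0.5,-0.09,0,0,0],[-1,-0.18,0,0,0]]]'
python3 -m creep '[[[-0.5,-0.09,0,0.25,0],[-1,-0.18,0,0.5,0],[-1,-0.18,0,0.7,0],[-1,-0.18,0,0.9,0]]]'
python3 -c "
from h import *
go((.6266,.2715,.10),np.radians(84.2))"
```

```text
time_s: 0.35
tcp_pos: [0.285, 0.4891, 0.2126]
orientation: [0.191, 0.982, -0.0, 0.0]
contact_force: [1.2, 0.6, 0.3]
grip_width: 0.998
grip_force: 0.0
time_s: 0.6
tcp_pos: [0.3542, 0.4453, 0.1805]
orientation: [0.191, 0.982, -0.0, -0.0]
contact_force: [1.1, 1.0, -0.6]
grip_width: 0.999
grip_force: 0.0
time_s: 0.85
tcp_pos: [0.4229, 0.4018, 0.1806]
orientation: [0.191, 0.982, -0.001, -0.0]
contact_force: [0.3, 1.0, -0.2]
grip_width: 0.999
grip_force: 0.0
time_s: 1.1
tcp_pos: [0.4917, 0.3585, 0.1808]
orientation: [0.191, 0.982, -0.0, -0.0]
contact_force: [1.0, 0.3, -0.2]
grip_width: 1.0
grip_force: 0.0
time_s: 1.6
tcp_pos: [0.5599, 0.3154, 0.1805]
orientation: [0.522, 0.853, -0.001, -0.0]
contact_force: [-0.2, 0.4, -0.5]
grip_width: 0.999
grip_force: 0.0
tcp [0.5599 0.3154 0.1805] head 117.1 shift [-0.868  0.495  1.006] twist 0.731 j6 0.02 t 1.6
```

```bash
python3 -m creep '[[[-0.5,0.25,0.3,0.25,0.3],[-0.868,0.495,0.6,0.5,0.39],[-0.868,0.495,0.9,0.731,0.39],[-0.868,0.495,0.9,0.731,0.39]]]'
python3 - <<'E'
from h import *
c=manip.get_calibration("wrist");p,d=manip.snapshot("wrist");cv2.imwrite("pics/w1.png",p)
P=cloud(c,d);np.save("w1.npy",P)
m=((p.min(2)>110)&(P[...,2]<.02)).astype(np.uint8)
n,l,st,ce=cv2.connectedComponentsWithStats(m)
for i in range(1,n):
    if st[i,4]>600:
        W=np.array([ray(c,q,.006)[:2] for q in np.argwhere(l==i)[:,::-1]],np.float32);r=cv2.minAreaRect(W);b=cv2.boxPoints(r)
        print(ce[i].round(),st[i,4],np.round(r[0],4),np.round(r[1],3),b.round(4).tolist())
go((.6266,.2715,.03),np.radians(84.2))
E
```

```text
time_s: 2.1
tcp_pos: [0.6253, 0.2717, 0.1065]
orientation: [0.74, 0.673, -0.003, -0.001]
contact_force: [-0.6, 0.3, 0.2]
grip_width: 0.604
grip_force: 0.0
[240. 195.] 40719 [0.5991 0.2663] [0.241 0.22 ] [[0.4426000118255615, 0.313400000333786], [0.5378000140190125, 0.11490000039339066], [0.7555000185966492, 0.219200000166893], [0.6603999733924866, 0.41780000925064087]]
[441. 181.] 1157 [0.7491 0.2736] [0.016 0.156] [[0.7398999929428101, 0.3513000011444092], [0.7426999807357788, 0.19550000131130219], [0.7583000063896179, 0.19580000638961792], [0.7554000020027161, 0.3515999913215637]]
[491. 177.] 638 [0.7859 0.2733] [0.007 0.131] [[0.7821000218391418, 0.33880001306533813], [0.7824000120162964, 0.2076999992132187], [0.7896000146865845, 0.2076999992132187], [0.7893000245094299, 0.33880001306533813]]
[464. 223.] 1184 [0.7677 0.2521] [0.139 0.01 ] [[0.7613999843597412, 0.1826000064611435], [0.7710000276565552, 0.18240000307559967], [0.7739999890327454, 0.3215999901294708], [0.7642999887466431, 0.32179999351501465]]
tcp [0.6261 0.2725 0.1083] head 84.7 shift [-0.01   0.009  0.979] twist 0.011 j6 0.49 t 2.15
```

View pics/w1.png

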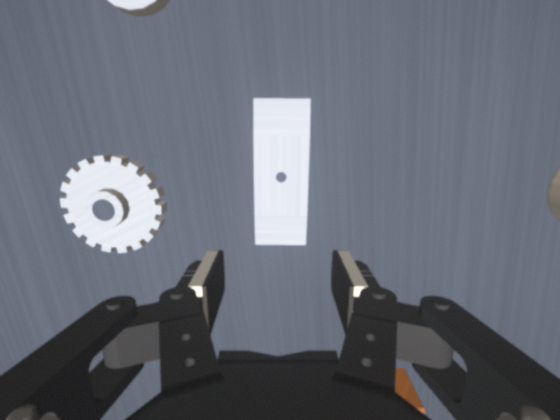

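The wrist picture shows the shim from (253,98) to (307,245) with its hole at (281,177), centred between the fingertips. The gear, at (110,205), is clear.

```bash
python3 - <<'E'
from h import *
c=manip.get_calibration("wrist")
a=ray(c,(282,98),.003);b=ray(c,(280.5,245),.003);print("hole",ray(c,(281,177),.006).round(4),"mid",((a+b)/2).round(4),"len",np.hypot(*(a-b)[:2]).round(4),"ax",np.degrees(np.arctan2(*(a-b)[1::-1])).round(1))
P=np.load("w1.npy");print((P[90:260:20,281]*1000).round(1),(P[200,[230,330]]*1000).round(1))
E
python3 -m creep '[[[0,0,0.5,0,0.39],[0,0,0.85,0,0.39],[0,0,0.98,0,0.39],[0,0,0.98,0,0.39]]]'
```

```text
hole [0.6322 0.3007 0.006 ] mid [0.6324 0.3007 0.003 ] len 0.1112 ax 84.3
[[ 6.368e+02  3.606e+02 -7.000e-01]
 [ 6.355e+02  3.471e+02  4.300e+00]
 [ 6.343e+02  3.336e+02  5.700e+00]
 [ 6.330e+02  3.197e+02  5.800e+00]
 [ 6.317e+02  3.053e+02  6.100e+00]
 [ 6.303e+02  2.904e+02  6.300e+00]
 [ 6.289e+02  2.748e+02  5.700e+00]
 [ 6.274e+02  2.584e+02  4.700e+00]
 [ 6.257e+02  2.396e+02 -2.000e-01]] [[ 5.902e+02  2.848e+02 -2.000e-01]
 [ 6.672e+02  2.777e+02  0.000e+00]]
time_s: 2.65
tcp_pos: [0.6269, 0.2732, 0.0316]
orientation: [0.739, 0.673, 0.0, 0.0]
contact_force: [0.3, 0.4, -0.9]
grip_width: 0.612
grip_force: 0.0
```

```bash
python3 -m creep '[[[0,-0.025,0.1,0,0.4],[0,-0.025,0.19,0,0.4],[0,-0.025,0.19,0,0.4]]]'; python3 -m creep '[[[0,0,0.02,0,0.4],[0,0,0.02,0,0.4]]]';python3 -c "
from h import *
go((.629,.2728,.0136),np.radians(84.3))"
```

```text
time_s: 3.02
tcp_pos: [0.6244, 0.2728, 0.0153]
orientation: [0.74, 0.673, -0.0, -0.0]
contact_force: [-0.3, 0.4, 0.3]
grip_width: 0.601
grip_force: 0.0
time_s: 3.28
tcp_pos: [0.6248, 0.2729, 0.0142]
orientation: [0.74, 0.673, 0.0, 0.0]
contact_force: [-1.0, -0.2, 1.4]
grip_width: 0.598
grip_force: 0.0
tcp [0.6248 0.2729 0.0142] head 84.6 shift [0.003 0.052 0.008] twist 0.006 j6 0.49 t 3.27
```

```bash
python3 -m creep '[[[0,0.05,0,0,0.4],[0,0.05,0,0,0.5],[0,0.05,0,0,0.7],[0,0.05,0,0,0.7],[0,0.05,0,0,0.7]]]' 60; python3 -m creep '[[[0,0,-0.2,0,0.7],[0,0,-0.4,0,0.7],[0,0,-0.6,0,0.7],[0,0,-0.6,0,0.7]]]'; python3 - <<'E'
from h import *
p,d=manip.snapshot("wrist");cv2.imwrite("pics/w2.png",p)
P=cloud(manip.get_calibration("wrist"),d);print((P[60:330:20,281]*1000).round(1))
go((.5,.012,.08),np.radians(1.4))
E
```

```text
time_s: 3.9
tcp_pos: [0.6291, 0.2726, 0.0148]
orientation: [0.74, 0.673, 0.001, 0.0]
contact_force: [-0.5, -1.4, 5.9]
grip_width: 0.439
grip_force: 60.5
time_s: 4.4
tcp_pos: [0.6298, 0.273, 0.0644]
orientation: [0.74, 0.673, 0.002, 0.001]
contact_force: [0.8, -0.1, -1.7]
grip_width: 0.438
grip_force: 60.2
[[642.  374.2  -2.2]
 [641.  363.6  -2. ]
 [639.1 349.6  50.5]
 [638.3 341.4  52.5]
 [637.5 333.1  54.3]
 [636.7 324.5  53.2]
 [635.9 315.6  53. ]
 [635.1 306.8  54.5]
 [634.2 297.4  54.7]
 [633.3 287.1  53.2]
 [632.4 277.6  54.9]
 [631.4 266.7  54.2]
 [630.3 254.6  52.4]
 [626.4 205.4  -1.4]]
tcp [0.6291 0.2727 0.0632] head 84.6 shift [-3.397 -1.297 -0.216] twist 1.848 j6 0.49 t 4.45
```

View pics/w2.png

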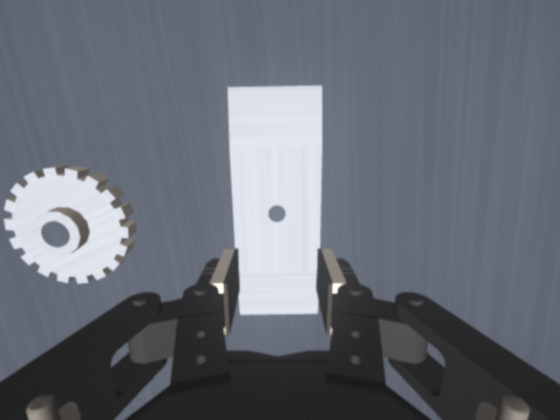

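The shim is held square and level: free end (275,88), hole (277,214). Carry it to a point in front of the foot.

```bash
python3 -m creep '[[[-0.5,-0.25,-0.2,0,0.7],[-1,-0.49,-0.3,0,0.7]]]'; python3 -m creep '[[[-0.5,-0.25,0,0,0.7],[-1,-0.49,0,0,0.7]]]';python3 -m creep '[[[-0.5,-0.25,0,0.25,0.7],[-1,-0.49,0,0.5,0.7],[-1,-0.49,0,0.75,0.7],[-1,-0.49,0,1,0.7]]]'; python3 -c "
from h import *
go((.47,.0135,.09),np.radians(1.4))"
```

```text
time_s: 4.7
tcp_pos: [0.5813, 0.196, 0.0858]
orientation: [0.74, 0.673, -0.0, -0.0]
contact_force: [0.5, -0.6, -1.6]
grip_width: 0.437
grip_force: 60.6
time_s: 4.95
tcp_pos: [0.5342, 0.1195, 0.0857]
orientation: [0.74, 0.673, -0.0, -0.0]
contact_force: [0.4, -0.5, -1.9]
grip_width: 0.441
grip_force: 60.6
time_s: 5.45
tcp_pos: [0.4881, 0.0441, 0.0858]
orientation: [0.936, 0.351, -0.0, -0.0]
contact_force: [0.2, 0.2, -1.5]
grip_width: 0.438
grip_force: 60.6
tcp [0.4881 0.0441 0.0858] head 41.2 shift [-0.423  0.139 -0.052] twist 0.883 j6 0.92 t 5.45
```

```bash
python3 -m creep '[[[-0.42,0.14,0,0.25,0.7],[-0.42,0.14,0,0.5,0.7],[-0.42,0.14,0,0.75,0.7],[-0.42,0.14,0,0.88,0.7],[-0.42,0.14,0,0.88,0.7]]]'; python3 - <<'E'
from h import *
c=manip.get_calibration("wrist");p,d=manip.snapshot("wrist");cv2.imwrite("pics/w3.png",p);np.save("w3.npy",cloud(c,d))
import pickle;pickle.dump(c,open("w3.pkl","wb"))
go((.47,.0135,.0155),np.radians(1.4))
E
```

```text
time_s: 6.08
tcp_pos: [0.4707, 0.0141, 0.0857]
orientation: [1.0, 0.018, -0.001, -0.0]
contact_force: [-0.2, -1.0, -0.7]
grip_width: 0.442
grip_force: 60.7
tcp [0.4708 0.0141 0.0858] head 2.1 shift [-0.01   0.007  0.879] twist 0.016 j6 1.54 t 6.12
```

View pics/w3.png

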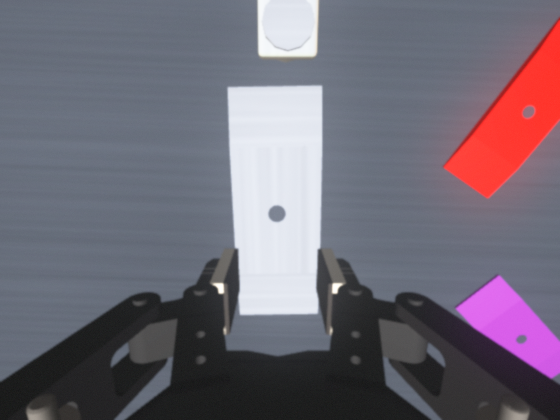

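The wrist view shows the held shim ending at v=88, and beyond it the lug with its pad centred at (288,24) and its end at v=57. The red and purple look-alikes are off to the right.

```bash
python3 - <<'E'
from h import *
import pickle;c=pickle.load(open("w3.pkl","rb"));P=np.load("w3.npy")
print("pad",ray(c,(288,24),.0545),"z",np.median(P[12:36,276:300,2]),(P[2:48:6,288]*1000).round(1),"lug end",ray(c,(288,57),.05))
print("shim mid",ray(c,(277,214),.075),"tip",ray(c,(275,88),.073), "bench z",np.median(P[100:200,360:430,2]),np.median(P[20:60,150:240,2]))
cl=P[100:140,276:282];print(cl[...,2].mean())
E
```

```text
pad [0.58302604 0.01337868 0.0545    ] z 0.055563160973588266 [[591.6  13.8  55. ]
 [588.8  13.7  56.4]
 [586.4  13.6  56.8]
 [584.4  13.5  55.2]
 [581.7  13.4  56.3]
 [579.4  13.3  56.2]
 [577.   13.2  55.8]
 [574.9  13.   54.1]] lug end [0.57015574 0.01264941 0.05      ]
shim mid [0.49894509 0.01539344 0.075     ] tip [0.55381952 0.0181843  0.073     ] bench z 0.00017157914325588027 -1.4758349707551847e-05
0.07514764488266705
```

```bash
python3 -m creep '[[[0,0.045,0.4,0.02,0.7],[0,0.045,0.75,0.02,0.7],[0,0.045,0.86,0.02,0.7],[0,0.045,0.87,0.02,0.7],[0,0.045,0.87,0.02,0.7]]]'; python3 -c "
from h import *
go((.535,.0122,.0155),np.radians(1.4))"
```

```text
time_s: 6.75
tcp_pos: [0.4721, 0.0105, 0.0173]
orientation: [1.0, 0.01, 0.001, -0.0]
contact_force: [0.6, 0.1, -1.5]
grip_width: 0.437
grip_force: 60.7
tcp [0.4721 0.0105 0.0173] head 1.1 shift [ 0.787 -0.005  0.023] twist -0.006 j6 1.55 t 6.75
```

```bash
python3 -m creep '[[[0,0,0.02,0,0.7],[0.1,0,0.02,0,0.7],[0.2,0,0.02,0,0.7],[0.3,0,0.02,0,0.7],[0.4,0,0.02,0,0.7]]]'; python3 -m creep '[[[0.1,0,0,0,0.7],[0.2,0,0,0,0.7],[0.3,0,0,0,0.7],[0.38,0,0,0,0.7],[0.38,0,0.01,0,0.7]]]'; python3 -c "
from h import *
p,d=manip.snapshot('scene');cv2.imwrite('pics/s1.png',cv2.resize(p[170:270,240:360],None,fx=5,fy=5,interpolation=2))
go((.535,.0122,.0148),np.radians(1.4))"
```

```text
time_s: 7.38
tcp_pos: [0.504, 0.0111, 0.0149]
orientation: [1.0, 0.009, 0.0, -0.0]
contact_force: [-0.4, -0.2, -0.9]
grip_width: 0.432
grip_force: 60.7
time_s: 8.0
tcp_pos: [0.5354, 0.0117, 0.0147]
orientation: [1.0, 0.009, 0.002, -0.0]
contact_force: [1.7, 0.6, 6.2]
grip_width: 0.438
grip_force: 61.5
tcp [0.5353 0.0117 0.0147] head 1.1 shift [-0.003 -0.006 -0.001] twist -0.007 j6 1.55 t 8.05
```

View pics/s1.png

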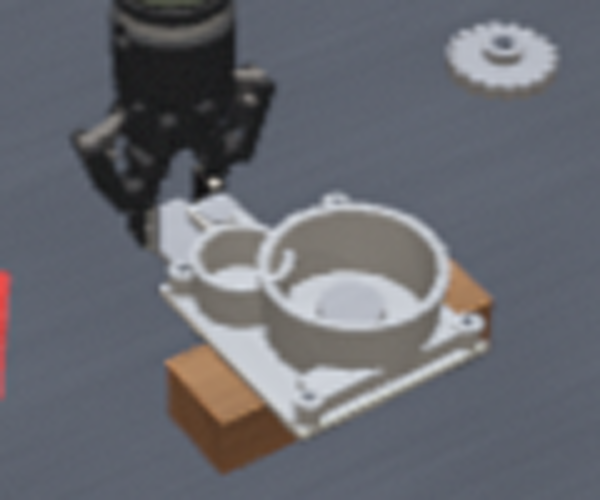

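The scene crop shows the shim going under the lug with the case square on its block. Next I release, rise, close the fingers and move over the pad.

```bash
python3 -m creep '[[[0,0,0,0,0.4],[0,0,0,0,0.4],[0,0,-0.02,0,0.4],[0,0,-0.3,0,0.4],[0,0,-0.7,0,0.4],[0,0,-0.9,0,0.7],[0,0,-0.9,0,1]]]'; python3 - <<'E'
from h import *
c=manip.get_calibration("wrist");p,d=manip.snapshot("wrist");cv2.imwrite("pics/w4.png",p);P=cloud(c,d)
import pickle;pickle.dump((c,P),open("w4.pkl","wb"))
go((.583,.0134,.08),np.radians(1.4))
E
```

```text
time_s: 8.93
tcp_pos: [0.5343, 0.0117, 0.0873]
orientation: [1.0, 0.009, 0.001, -0.0]
contact_force: [0.1, -0.9, -0.1]
grip_width: 0.179
grip_force: 0.0
tcp [0.5336 0.0117 0.0863] head 1.1 shift [ 0.618 -0.01   0.078] twist -0.007 j6 1.55 t 8.97
```

View pics/w4.png

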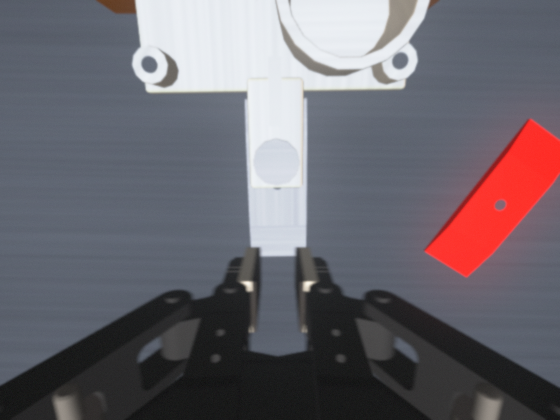

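The shim lies under the lug, its far end at v=98 and near end at v=255, with the hole at about (277,187) by the lug's edge. The pad is at (276,161).

```bash
python3 - <<'E'
from h import *
import pickle;c,P=pickle.load(open("w4.pkl","rb"))
z=np.median(P[150:172,266:288,2]);pad=ray(c,(276,161),.0555);print("pad",pad,z,"shim hole",ray(c,(277,187),.006),"near",ray(c,(278,255),.002),"far",ray(c,(276,98),.002))
go((*pad[:2],.0765),np.radians(1.4))
E
python3 -m creep '[[[0.3,0,0,0,1],[0.6,0,0,0,1],[0.61,0,0,0,1],[0.61,0,0,0,1]]]'
python3 -c "
from h import *
go((.583,.0134,.071),np.radians(1.4))"
```

```text
pad [0.58459126 0.01344768 0.0555    ] 0.05555098380248052 shim hole [0.56114566 0.01251881 0.006     ] near [0.50924652 0.01083132 0.002     ] far [0.61876971 0.01421934 0.002     ]
tcp [0.5336 0.0117 0.0863] head 1.1 shift [ 0.638 -0.01   0.122] twist -0.007 j6 1.55 t 8.97
time_s: 9.48
tcp_pos: [0.581, 0.0126, 0.085]
orientation: [1.0, 0.009, -0.002, -0.0]
contact_force: [-0.3, 0.2, -0.9]
grip_width: 0.007
grip_force: 0.0
tcp [0.581  0.0126 0.085 ] head 1.1 shift [ 0.026 -0.009  0.174] twist -0.007 j6 1.55 t 9.47
```

```bash
python3 -m creep '[[[0.03,0,0.08,0,1],[0.03,0,0.16,0,1],[0.03,0,0.16,0,1]]]'
for i in 1; do python3 -m creep '[[[0,0,0.01,0,1],[0,0,0.02,0,1],[0,0,0.03,0,1],[0,0,0.03,0,1]]]'; done
python3 -m creep '[[[0,0,0.01,0,1],[0,0,0.02,0,1],[0,0,0.02,0,1]]]'
```

```text
time_s: 9.85
tcp_pos: [0.584, 0.0126, 0.0725]
orientation: [1.0, 0.009, -0.001, -0.0]
contact_force: [-0.2, -0.3, -0.7]
grip_width: 0.003
grip_force: 0.0
time_s: 10.35
tcp_pos: [0.5849, 0.0127, 0.0709]
orientation: [1.0, 0.009, 0.0, -0.0]
contact_force: [-0.1, -0.8, -0.5]
grip_width: 0.002
grip_force: 0.0
time_s: 10.72
tcp_pos: [0.5849, 0.0126, 0.0696]
orientation: [1.0, 0.009, 0.0, -0.0]
contact_force: [-1.1, 0.2, 2.0]
grip_width: -0.005
grip_force: 0.9
```

```bash
python3 -m creep '[[[0,0,0.01,0,1],[0,0,0.01,0,1]]]'|sed -n '2p;4p'
python3 -m creep '[[[0,0,0.01,0,1],[0,0,0.01,0,1]]]'|sed -n '2p;4p'
python3 -m creep '[[[0,0,0.01,0,1],[0,0,0.01,0,1]]]'|sed -n '2p;4p'
```

```text
tcp_pos: [0.5848, 0.0127, 0.0687]
contact_force: [-1.8, -0.1, 3.7]
tcp_pos: [0.5847, 0.0126, 0.0677]
contact_force: [-1.7, -0.2, 3.3]
tcp_pos: [0.5846, 0.0127, 0.0669]
contact_force: [-3.2, -0.8, 5.1]
```

```bash
python3 -m creep '[[[0,0,0.01,0,1],[0,0,0.01,0,1]]]'|sed -n '2p;4p'
python3 -m creep '[[[0,0,0.01,0,1],[0,0,0.01,0,1]]]'|sed -n '2p;4p'
```

```text
tcp_pos: [0.5846, 0.0126, 0.0668]
contact_force: [-3.6, -0.5, 8.6]
tcp_pos: [0.5846, 0.0126, 0.0667]
contact_force: [-6.2, -0.6, 13.3]
```

The pad gave way about 3 mm at 3–5 N and then met something solid (force rose with no travel). One shim is not enough, so I need a second. Lift off and fly to the shim at (375,198).

```bash
python3 -m creep '[[[0,0,-0.03,0,1],[0,0,-0.06,0,1],[0,0,-0.1,0,1],[0,0,-0.4,0,1],[0,0,-0.9,0,1]]]'; python3 -m creep '[[[0.03,0.5,0,0,0.6],[0.1,1,0,0,0.4]]]' |head -2
python3 -m creep '[[[0.03,0.5,0,0,0.4],[0.1,1,0,0,0.4]]]' |head -2
python3 -m creep '[[[0.03,0.5,0,0,0.4],[0.1,1,0,0,0.4]]]' |head -2
python3 -m creep '[[[0.03,0.5,0,-0.25,0.4],[0.1,1,0,-0.5,0.4],[0.1,1,0,-0.75,0.4],[0.1,1,0,-1,0.4],[0.1,1,0,-1,0.4]]]'
python3 -c "
from h import *
go((.6155,-.3195,.106),np.radians(71.1))"
```

```text
time_s: 12.6
tcp_pos: [0.5842, 0.0127, 0.1363]
orientation: [1.0, 0.009, -0.002, -0.0]
contact_force: [0.4, -0.1, -0.7]
grip_width: 0.002
grip_force: 0.0
time_s: 12.85
tcp_pos: [0.595, -0.0677, 0.1378]
time_s: 13.1
tcp_pos: [0.6041, -0.1483, 0.1369]
time_s: 13.35
tcp_pos: [0.6136, -0.2283, 0.1368]
time_s: 13.98
tcp_pos: [0.623, -0.3069, 0.1367]
orientation: [0.92, 0.391, -0.0, -0.0]
contact_force: [0.0, 0.2, -0.2]
grip_width: 0.598
grip_force: 0.0
tcp [ 0.623  -0.3069  0.1367] head 46.1 shift [-0.178  0.042  0.384] twist -0.557 j6 0.29 t 13.97
```

```bash
python3 -m creep '[[[-0.18,0.04,0.2,-0.25,0.4],[-0.18,0.04,0.38,-0.5,0.4],[-0.18,0.04,0.38,-0.56,0.4],[-0.18,0.04,0.38,-0.56,0.4]]]'|head -2
python3 - <<'E'
from h import *
c=manip.get_calibration("wrist");p,d=manip.snapshot("wrist");cv2.imwrite("pics/w5.png",p);P=cloud(c,d)
m=((p.min(2)>130)&(np.abs(P[...,2]-.005)<.004)).astype(np.uint8)
m[:, :200]=0;m[:,360:]=0;m=cv2.morphologyEx(m,cv2.MORPH_OPEN,np.ones((5,5),np.uint8))
n,l,st,ce=cv2.connectedComponentsWithStats(m)
for i in range(1,n):
    if st[i,4]>600:
        W=np.array([ray(c,q,.006)[:2] for q in np.argwhere(l==i)[:,::-1]],np.float32);r=cv2.minAreaRect(W);b=cv2.boxPoints(r);a=b[1]-b[0];e=b[2]-b[1];L=a if np.hypot(*a)>np.hypot(*e) else e
        print(ce[i].round(),st[i,4],np.round(r[0],4),np.round(r[1],3),np.degrees(np.arctan2(L[1],L[0])))
go((.6155,-.3195,.0145),np.radians(71.1))
E
```

```text
time_s: 14.48
tcp_pos: [0.6154, -0.3192, 0.1065]
[276. 176.] 7673 [ 0.6234 -0.2952] [0.108 0.04 ] 70.846344
tcp [ 0.6155 -0.3192  0.1068] head 71.2 shift [-4.000e-03  1.000e-03  1.154e+00] twist 0.001 j6 -0.17 t 14.53
```

View pics/w5.png

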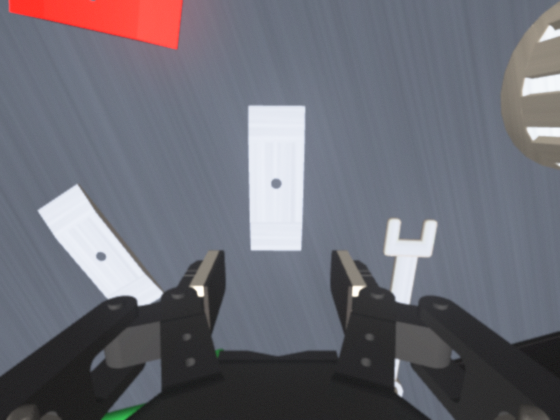

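The shim is centred at (276,180) between the fingers with its hole at (276,183). The spanner at (400,240) is about 76 mm aside and the mallet is clear, so go down and grip.

```bash
python3 -m creep '[[[-0.035,0,0.5,0,0.4],[-0.035,0,0.9,0,0.4],[-0.035,0,0.95,0,0.4]]]' |sed -n '2p;4p'
python3 -m creep '[[[0,0,0.1,0,0.4],[0,0,0.2,0,0.4],[0,0,0.2,0,0.4]]]' |sed -n '2p;4p'
python3 -m creep '[[[0,0,0,0,0.5],[0,0,0,0,0.7],[0,0,0,0,0.7],[0,0,0,0,0.7]]]' 60
python3 -m creep '[[[0,0,-0.3,0,0.7],[0,0,-0.6,0,0.7],[0,0,-0.9,0,0.7],[0,0,-0.9,0,0.7]]]'; python3 - <<'E'
from h import *
import pickle
c=manip.get_calibration("wrist");p,d=manip.snapshot("wrist");cv2.imwrite("pics/w6.png",p);P=cloud(c,d);pickle.dump((c,P),open("w6.pkl","wb"))
g=p[:,:,1].astype(int)
for u in(255,278,300): print(u,(P[60:330:25,u,2]*1000).round(1))
bw=(P[...,2]>.06)&(p.min(2)>120);v,u=np.where(bw[60:330,200:350]);print("rows",v.min()+60,v.max()+60)
for r in(100,150,200): 
    k=np.where(bw[r,200:350])[0]+200;print(r,k.min(),k.max())
go((.47,.0105,.1),np.radians(1.4))
E
```

```text
tcp_pos: [0.613, -0.3211, 0.0286]
contact_force: [0.1, 0.4, -0.0]
tcp_pos: [0.6144, -0.3219, 0.015]
contact_force: [0.1, 1.0, 0.2]
time_s: 15.78
tcp_pos: [0.6146, -0.3221, 0.016]
orientation: [0.813, 0.583, 0.0, 0.0]
contact_force: [-1.1, 0.6, 4.8]
grip_width: 0.433
grip_force: 59.8
time_s: 16.27
tcp_pos: [0.6155, -0.3226, 0.0886]
orientation: [0.813, 0.583, 0.001, 0.002]
contact_force: [-0.2, 0.1, -1.8]
grip_width: 0.434
grip_force: 60.2
255 [-0.6  0.5 74.7 76.  76.6 78.2 77.6 78.5 78.2 77.  75.5]
278 [-0.6  0.1 75.1 76.9 78.5 77.8 79.1 78.5 79.1 77.5 75.6]
300 [-0.8 -0.4 74.9 75.9 78.1 76.7 78.3 78.6 78.1 77.7 76. ]
rows 87 329
100 230 322
150 231 321
200 234 320
tcp [ 0.6146 -0.322   0.0869] head 71.3 shift [ 3.357 -3.045 -0.167] twist 1.553 j6 -0.17 t 16.32
```

The second shim is held the same way as the first. Carry it to the start point.

```bash
python3 -m creep '[[[0.4,-0.37,-0.2,0,0.7],[0.8,-0.73,-0.2,0,0.7],[1,-0.91,-0.2,0,0.7]]]' |head -2
python3 -m creep '[[[0.5,-0.45,0,0,0.7],[1,-0.91,0,0,0.7]]]' |head -2
python3 -m creep '[[[0.4,-0.37,0,0.25,0.7],[0.8,-0.73,0,0.5,0.7],[1,-0.91,0,0.75,0.7],[1,-0.91,0,1,0.7],[1,-0.91,0,1,0.7]]]'
python3 -c "
from h import *
go((.47,.0105,.085),np.radians(1.4))"
```

```text
time_s: 16.7
tcp_pos: [0.5691, -0.2206, 0.1011]
time_s: 16.95
tcp_pos: [0.5262, -0.1223, 0.1012]
time_s: 17.58
tcp_pos: [0.4837, -0.0242, 0.1018]
orientation: [0.974, 0.228, -0.001, -0.0]
contact_force: [-0.6, 0.4, -1.6]
grip_width: 0.43
grip_force: 60.6
tcp [ 0.4837 -0.0242  0.1018] head 26.3 shift [ 0.04  -0.464  0.21 ] twist 0.554 j6 1.04 t 17.57
```

```bash
python3 -m creep '[[[0,-0.46,0.1,0.2,0.7],[0.04,-0.46,0.21,0.4,0.7],[0.04,-0.46,0.21,0.55,0.7],[0.04,-0.46,0.21,0.55,0.7]]]' |head -2
python3 - <<'E'
from h import *
import pickle
c=manip.get_calibration("wrist");p,d=manip.snapshot("wrist");cv2.imwrite("pics/w7.png",p);P=cloud(c,d);pickle.dump((c,P),open("w7.pkl","wb"))
go((.47,.0105,.0215),np.radians(1.4))
E
```

```text
time_s: 18.08
tcp_pos: [0.4708, 0.0097, 0.0854]
tcp [0.4709 0.0096 0.0855] head 1.7 shift [-0.01  -0.011  0.801] twist 0.007 j6 1.54 t 18.12
```

View pics/w7.png

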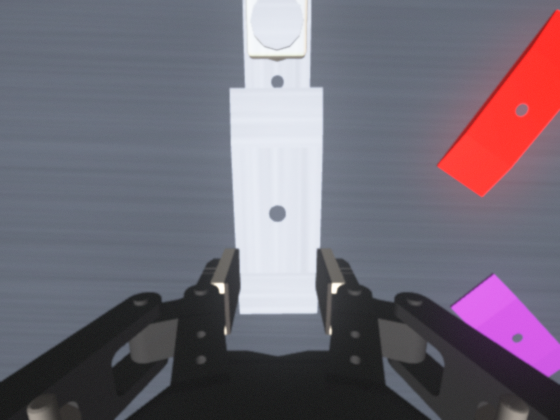

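The held shim, the first shim's hole (277,82) and the pad (277,22) are all in line. Lower it to just above the first shim.

```bash
python3 -m creep '[[[0,0,0.4,0,0.7],[0,0,0.7,0,0.7],[0,0,0.77,0,0.7],[0,0,0.78,0,0.7],[0,0,0.78,0,0.7],[0,0,0.78,0,0.7]]]'; python3 -c "
from h import *
go((.536,.012,.0222),np.radians(1.4))"
```

```text
time_s: 18.88
tcp_pos: [0.4717, 0.0099, 0.0245]
orientation: [1.0, 0.014, 0.001, -0.0]
contact_force: [-1.1, 0.1, -1.0]
grip_width: 0.433
grip_force: 60.7
tcp [0.4717 0.0099 0.0245] head 1.6 shift [ 0.804 -0.005  0.03 ] twist 0.003 j6 1.54 t 18.88
```

```bash
python3 -m creep '[[[0,0,0.03,0,0.7],[0.05,0,0.03,0,0.7],[0.15,0,0.03,0,0.7],[0.15,0,0.03,0,0.7]]]'|sed -n '2p;4p'; python3 -m creep '[[[0.05,0,0,0,0.7],[0.1,0,0,0,0.7],[0.15,0,0,0,0.7]]]'|sed -n '2p;4p'
python3 -m creep '[[[0.05,0,0,0,0.7],[0.1,0,0,0,0.7],[0.1,0,0,0,0.7]]]'|sed -n '2p;4p'
```

```text
tcp_pos: [0.4848, 0.0102, 0.0215]
contact_force: [1.0, 1.0, -0.6]
tcp_pos: [0.4951, 0.0105, 0.0213]
contact_force: [-1.7, -0.1, 1.5]
tcp_pos: [0.4981, 0.0106, 0.0207]
contact_force: [-11.9, -2.0, 8.5]
```

```bash
python3 -m creep '[[[0,0,-0.01,0,0.7],[0,0,-0.01,0,0.7]]]'|sed -n '2p;4p'; python3 - <<'E'
from h import *
p,d=manip.snapshot("wrist");c=manip.get_calibration("wrist");P=cloud(c,d)
cv2.imwrite("pics/w8.png",p)
print(np.median(P[40:80,266:288],axis=(0,1)))
t,_=manip.snapshot("top");cv2.imwrite("pics/t8.png",t)
E
```

```text
tcp_pos: [0.5021, 0.0107, 0.022]
contact_force: [-3.5, -0.8, 2.6]
[0.58827087 0.01340816 0.05556495]
```

View pics/w8.png

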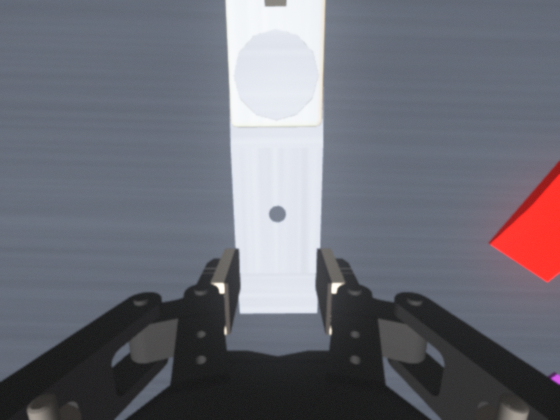

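The picture shows the taper going under the lug's end at v=127, everything still in line, and the pad at (276,75). By my count that is the eleventh picture, one over the allowance of 10, so I will go on with numbers only. With the downward bias removed the push is easy again.

```bash
python3 -c "
from h import *
c=manip.get_calibration('wrist');print('pad',ray(c,(276,75),.0555))"
python3 -m creep '[[[0.03,0,0,0,0.7],[0.06,0,0,0,0.7],[0.06,0,0,0,0.7]]]'|sed -n '2p;4p'; python3 -m creep '[[[0.03,0,0,0,0.7],[0.06,0,0,0,0.7],[0.06,0,0,0,0.7]]]'|sed -n '2p;4p'
```

```text
pad [0.58435616 0.01346394 0.0555    ]
tcp_pos: [0.5033, 0.0108, 0.0215]
contact_force: [-12.7, -0.5, 9.6]
tcp_pos: [0.5079, 0.0109, 0.0217]
contact_force: [-13.1, -1.1, 10.0]
```

```bash
python3 -m creep '[[[0,0,-0.01,0,0.7],[0,0,-0.01,0,0.7]]]'|sed -n '2p;4p'; python3 -m creep '[[[0,0,-0.01,0,0.7],[0,0,-0.01,0,0.7]]]'|sed -n '2p;4p'
python3 -c "
from h import *
c=manip.get_calibration('wrist');p,d=manip.snapshot('wrist');P=cloud(c,d);b=P[...,2];print('lug z',[np.nanmedian(b[v:v+8,266:288]).round(4) for v in range(0,140,12)])
t,d=manip.snapshot('top');P=cloud(manip.get_calibration('top'),d);t0=cv2.imread('pics/top0.png')
q,r=cv2.phaseCorrelate(cv2.cvtColor(t0[135:200,232:300],6).astype(np.float32),cv2.cvtColor(t[135:200,232:300],6).astype(np.float32));print('case shift px',q,r)"
```

```text
tcp_pos: [0.5102, 0.011, 0.022]
contact_force: [-6.7, 0.4, 1.2]
tcp_pos: [0.5102, 0.011, 0.0226]
contact_force: [-6.3, -0.9, -1.6]
lug z [np.float64(0.0655), np.float64(0.0656), np.float64(0.0639), np.float64(0.0538), np.float64(0.0535), np.float64(0.0562), np.float64(0.0568), np.float64(0.0567), np.float64(0.0566), np.float64(0.0567), np.float64(0.0567), np.float64(0.0567)]
case shift px (0.03372198818087924, -0.03137968420941206) 1.0095362648551847
```

The case has not shifted, and the pad is up about 1.2 mm as the taper goes in. With no vertical preload I continue.

```bash
for k in a; do python3 -m creep '[[[0.03,0,0,0,0.7],[0.06,0,0,0,0.7],[0.06,0,0,0,0.7]]]'|sed -n '2p;4p'; done; python3 -m creep '[[[0.03,0,0,0,0.7],[0.06,0,0,0,0.7],[0.06,0,0,0,0.7]]]'|sed -n '2p;4p'; python3 -c "
from h import *
t,d=manip.snapshot('top');t0=cv2.imread('pics/top0.png')
print('case shift px',cv2.phaseCorrelate(cv2.cvtColor(t0[135:200,232:300],6).astype(np.float32),cv2.cvtColor(t[135:200,232:300],6).astype(np.float32)))"
```

```text
tcp_pos: [0.5155, 0.0111, 0.0226]
contact_force: [-5.9, 0.8, -1.5]
tcp_pos: [0.5211, 0.0113, 0.0228]
contact_force: [-4.5, -0.3, -0.6]
case shift px ((0.039002733852008475, -0.22162054976026013), 1.0245089439882173)
```

```bash
python3 -m creep '[[[0.04,0,0,0,0.7],[0.08,0,0,0,0.7],[0.08,0,0,0,0.7]]]'|sed -n '2p;4p'; python3 -m creep '[[[0.04,0,0,0,0.7],[0.09,0,0,0,0.7],[0.09,0,0,0,0.7]]]'|sed -n '2p;4p'; python3 -c "
from h import *
t,d=manip.snapshot('top');t0=cv2.imread('pics/top0.png')
print('case shift px',cv2.phaseCorrelate(cv2.cvtColor(t0[135:200,232:300],6).astype(np.float32),cv2.cvtColor(t[135:200,232:300],6).astype(np.float32)))"
```

```text
tcp_pos: [0.5292, 0.0114, 0.0236]
contact_force: [-3.4, 0.5, -3.7]
tcp_pos: [0.5368, 0.0116, 0.0238]
contact_force: [-2.0, 0.5, -4.4]
case shift px ((0.18345512306267864, -0.24839472205521673), 0.8464747687548767)
```

```bash
python3 -m creep '[[[0,0,0.015,0,0.7],[0,0,0.02,0,0.7],[0,0,0.02,0,0.4],[0,0,0.02,0,0.4],[0,0,0,0,0.4],[0,0,-0.3,0,0.4],[0,0,-0.6,0,0.4],[0,0,-0.85,0,0.7],[0,0,-0.85,0,1]]]'; python3 - <<'E'
from h import *
c=manip.get_calibration("wrist");p,d=manip.snapshot("wrist");cv2.imwrite("pics/w9.png",p);P=cloud(c,d)
go((.5845,.0134,.075),np.radians(1.4))
Q=P.reshape(-1,3)
for s in(-17,-10,0,10,17):
    yc=.0125+.024*(Q[:,0]-.564)+s/1000
    k=np.abs(Q[:,1]-yc)<.0015
    print(s,[(int(x*1000),(np.median(Q[k&(abs(Q[:,0]-x)<.002),2])*1000).round(1)) for x in np.arange(.5,.64,.006) if (k&(abs(Q[:,0]-x)<.002)).any()])
for x in(.53,.55):
    print("y-profile",x,[(int(y*1000),(np.median(Q[(abs(Q[:,0]-x)<.003)&(abs(Q[:,1]-y)<.001),2])*1000).round(1)) for y in np.arange(-.014,.041,.003)])
E
```

```text
time_s: 24.55
tcp_pos: [0.5372, 0.0116, 0.0933]
orientation: [1.0, 0.013, 0.002, -0.0]
contact_force: [0.7, -0.7, 0.8]
grip_width: 0.183
grip_force: 0.0
tcp [0.5363 0.0116 0.0921] head 1.5 shift [ 0.603 -0.006  0.215] twist 0.003 j6 1.54 t 24.6
-17 [(524, np.float64(10.1)), (530, np.float64(11.3)), (536, np.float64(12.0)), (542, np.float64(12.0)), (548, np.float64(88.8)), (554, np.float64(158.9)), (560, np.float64(176.8)), (566, np.float64(12.3)), (572, np.float64(12.3)), (578, np.float64(11.9)), (584, np.float64(12.1)), (590, np.float64(12.4)), (596, np.float64(11.8)), (602, np.float64(11.0)), (608, np.float64(10.3)), (614, np.float64(9.3)), (620, np.float64(51.2)), (626, np.float64(53.5)), (632, np.float64(84.5)), (638, np.float64(54.9))]
-10 [(500, np.float64(0.0)), (506, np.float64(-0.0)), (512, np.float64(8.4)), (518, np.float64(9.3)), (524, np.float64(10.4)), (530, np.float64(117.1)), (536, np.float64(118.2)), (542, np.float64(117.7)), (548, np.float64(110.5)), (554, np.float64(158.8)), (560, np.float64(176.8)), (572, np.float64(55.5)), (578, np.float64(56.1)), (584, np.float64
[... 2132 characters left out ...]
np.float64(11.4)), (19, np.float64(100.0)), (22, np.float64(125.5)), (25, np.float64(11.4)), (28, np.float64(11.2)), (31, np.float64(11.3)), (34, np.float64(0.0)), (37, np.float64(-0.1)), (40, np.float64(0.5))]
y-profile 0.55 [(-14, np.float64(169.5)), (-11, np.float64(168.1)), (-7, np.float64(128.9)), (-4, np.float64(128.8)), (-1, np.float64(123.8)), (1, np.float64(115.3)), (4, np.float64(156.8)), (7, np.float64(165.0)), (10, np.float64(165.3)), (13, np.float64(165.6)), (16, np.float64(165.2)), (19, np.float64(164.8)), (22, np.float64(114.6)), (25, np.float64(115.0)), (28, np.float64(128.3)), (31, np.float64(128.3)), (34, np.float64(131.0)), (37, np.float64(169.0)), (40, np.float64(169.0))]
```

The stack top reads 12 mm along its whole length. Shim 2 spans about 0.510–0.620, so the foot is 20 mm from its centre, and the pad is at 58.6 mm (12 + 46.5). Next comes the proof press.

```bash
python3 -m creep '[[[0.3,0,0,0,1],[0.6,0,0.05,0,1],[0.6,0,0.15,0,1],[0.6,0,0.19,0,1],[0.6,0,0.19,0,1],[0.6,0,0.19,0,1]]]'|sed -n '2p;4p'
python3 - <<'E'
from h import *
c=manip.get_calibration("scene");p,d=manip.snapshot("scene");P=cloud(c,d);Q=P.reshape(-1,3);M=c["camera_from_world"];print("cam",-M[:3,:3].T@M[:3,3])
k=(Q[:,0]>.49)&(Q[:,0]<.69)&(Q[:,1]>-.03)&(Q[:,1]<.05)&(Q[:,2]>.0015)&(Q[:,2]<.016)
for x in np.arange(.495,.69,.008):
    q=Q[k&(abs(Q[:,0]-x)<.004)]; print(int(x*1000),len(q),[tuple((a[1:]*1000).round().astype(int).tolist()) for a in q[np.argsort(q[:,1])][:6]])
E
```

```text
tcp_pos: [0.5834, 0.0129, 0.0766]
contact_force: [-0.2, -0.6, -0.3]
cam [ 1.5390408  -0.57643119  1.00353323]
495 17 [(-27, 3), (-25, 3), (-15, 5), (-13, 5), (-11, 2), (-8, 7)]
503 9 [(-28, 4), (-24, 7), (-7, 4), (4, 4), (5, 7), (15, 4)]
511 18 [(-24, 3), (-23, 6), (-17, 4), (-14, 4), (-8, 7), (-8, 2)]
519 27 [(-30, 5), (-27, 4), (-23, 2), (-21, 4), (-19, 4), (-12, 2)]
527 22 [(-28, 3), (-25, 2), (-24, 4), (-11, 5), (-10, 7), (-9, 10)]
535 27 [(-28, 3), (-22, 2), (-19, 2), (-17, 2), (-16, 4), (-12, 2)]
543 23 [(-25, 4), (-18, 5), (-16, 6), (-11, 2), (-10, 13), (-8, 13)]
551 26 [(-30, 7), (-27, 3), (-27, 3), (-26, 6), (-23, 5), (-22, 4)]
559 17 [(-29, 2), (-26, 2), (-23, 2), (-16, 2), (-14, 3), (-13, 2)]
567 8 [(-29, 3), (-26, 4), (-22, 5), (-12, 4), (-6, 12), (-4, 12)]
575 2 [(-28, 7), (-19, 4)]
583 1 [(-29, 6)]
591 3 [(-29, 5), (-24, 2), (-24, 2)]
599 1 [(-30, 3)]
607 3 [(-29, 8), (-29, 3), (-27, 4)]
615 1 [(-25, 2)]
623 1 [(-29, 4)]
631 1 [(-27, 6)]
639 0 []
647 0 []
655 0 []
663 0 []
671 0 []
679 0 []
687 0 []
```

```bash
python3 -m creep '[[[0,0,0.01,0,1],[0,0,0.02,0,1],[0,0,0.03,0,1],[0,0,0.03,0,1]]]'|sed -n '2p;4p'
python3 -m creep '[[[0,0,0.01,0,1],[0,0,0.01,0,1]]]'|sed -n '2p;4p'
python3 -m creep '[[[0,0,0.01,0,1],[0,0,0.01,0,1]]]'|sed -n '2p;4p'
```

```text
tcp_pos: [0.5838, 0.0129, 0.074]
contact_force: [0.4, 0.4, 1.1]
tcp_pos: [0.5838, 0.0129, 0.0732]
contact_force: [1.3, 0.4, 0.6]
tcp_pos: [0.5839, 0.0129, 0.0727]
contact_force: [0.1, 0.0, 1.8]
```

```bash
python3 -m creep '[[[0,0,0.01,0,1],[0,0,0.01,0,1]]]'|sed -n '2p;4p'
python3 -m creep '[[[0,0,0.01,0,1],[0,0,0.01,0,1]]]'|sed -n '2p;4p'
python3 -m creep '[[[0,0,0.01,0,1],[0,0,0.01,0,1],[0,0,0.01,0,1]]]'|sed -n '2p;4p'
```

```text
tcp_pos: [0.5839, 0.0129, 0.0725]
contact_force: [-1.4, 0.2, 6.5]
tcp_pos: [0.584, 0.0129, 0.0725]
contact_force: [-2.8, 0.0, 10.7]
tcp_pos: [0.584, 0.0129, 0.0724]
contact_force: [-4.2, 0.6, 14.9]
```

At 15 N the tip height stays at 72.5 mm, so the foot is solid. I'll hold for a moment, ease off, retreat and check that nothing moved.

```bash
python3 -m creep '[[[0,0,0,0,1],[0,0,0,0,1],[0,0,0,0,1],[0,0,0,0,1]]]'|sed -n '2p;4p'
python3 -m creep '[[[0,0,-0.02,0,1],[0,0,-0.04,0,1],[0,0,-0.06,0,1],[0,0,-0.3,0,1],[-0.2,0,-0.7,0,1],[-0.6,0,-1,0,1],[-0.6,0,-1,0,1]]]'|sed -n '2p;4p'
python3 - <<'E'
from h import *
for i in range(2):
    c=manip.get_calibration("wrist");p,d=manip.snapshot("wrist")
Q=cloud(c,d).reshape(-1,3)
f=lambda x,y,r=.004:(np.median(Q[np.hypot(Q[:,0]-x,Q[:,1]-y)<r,2])*1000).round(1)
print("pad",f(.584,.0134),"stack",[f(x,.012) for x in(.505,.515,.54,.563)],"sides",f(.585,-.005,.003),f(.585,.031,.003))
t,d=manip.snapshot('top');t0=cv2.imread('pics/top0.png');D=cv2.absdiff(t,t0).max(2)
print('case shift px',cv2.phaseCorrelate(cv2.cvtColor(t0[135:185,232:300],6).astype(np.float32),cv2.cvtColor(t[135:185,232:300],6).astype(np.float32)))
for n,(u,v,w) in dict(gear=(160,241,18),bearing=(106,224,14),driver=(99,295,42),wrench=(425,177,32),mallet=(440,280,50)).items(): print(n,(D[v-w:v+w,u-w:u+w]>50).sum())
E
```

```text
tcp_pos: [0.584, 0.0129, 0.0724]
contact_force: [-2.9, 0.7, 14.5]
tcp_pos: [0.5351, 0.0116, 0.1517]
contact_force: [1.2, 0.3, -0.2]
pad 58.6 stack [np.float64(0.0), np.float64(8.6), np.float64(175.0), np.float64(12.0)] sides 11.9 12.0
case shift px ((-0.04867135094036712, -0.15062352647937516), 0.8626684686872694)
gear 0
bearing 0
driver 0
wrench 20
mallet 0
```

The pad stays at 58.6 mm, the case has moved less than 1 mm, and the other things on the bench have not moved. The few changed pixels near the spanner come from the shim I took away. Hand it in.

```bash
python3 -c "
from rig import manip
print(manip.finish_job())"
```

```text
the job is handed in; nothing more can be done
None
```

The job is handed in: two shims are stacked under the foot, since with one it still sank about 3 mm, and with two the pad held still under about 15 N for over half a second before I let go. The lower shim's exact position was not seen at the end, only bounded by how far it could have been dragged, and I viewed 11 pictures, one over the limit of 10.

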